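# Set up the sliding fill pad and lay out tea mandarins

### The job

Get the tea table ready for guests. Tip the red clamp lever over to unlock the fill-pad carriage, slide the carriage by its wooden grip until its red pointer is at the brass mark, and tip the lever fully back to lock it there; then press the glass pitcher upright onto the blue pad until the pad is fully down, keep it down for a second, and set the pitcher in the middle of the black coaster. Also lay every orange tea mandarin from the tray into a hollow of the wooden stand, one to each, settled before you let go; do not tip the pitcher over, and leave the teapot, caddy and cups alone.

Things in the scene. Friction and masses are not known exactly. Their poses are not given: they have to be found in the camera images.
- clamp (a joint): clamp lever of the carriage: 56 mm steel bar with a red ball knob (20 mm) at its tip, on the -y end of the carriage. Its pivot axis runs along the rail, so it tips across the rail. 0 = locked, leaning 0.6 rad to the rail's +x side; grows as it tips over towards the rail's -x side; 1.2 rad (stop) = fully unlocked, leaning 0.6 rad to the -x side. The carriage is gripped firmly below about 0.4 rad and free above 0.7. Stiff hinge (about 4 N at the knob), stays where it is left
- clamp_tip (a point): centre of the lever's red ball knob (ball 20 mm across), about 90 mm above the table when locked or unlocked, 56 mm from the pivot
- lever_pivot (a point): the lever's pivot point, 44 mm above the table, in the carriage's frame: x across the rail, y along the rail, z up; 76 mm to the -y side of the pad's centre
- carriage (a joint): position of the sliding carriage along its rail (m, +y of the rail positive), from -0.09 to 0.09. Once unlocked it drags with about 2 N. The carriage is an aluminium plate 90 mm across by 200 mm along the rail, its top 34 mm above the table; it carries the lever, the round fill pad in the middle and the wooden grip
- grip (a point): wooden grip block of the carriage by which it is slid, on its +y end, 80 mm from the pad's centre: 16 mm thick along the rail (y), 36 mm across (x), rising from 34 to 96 mm above the table. This point lies on its centre line 20 mm below its top. Axes as the rail's: x across, y along the rail (always roughly the world's x and y)
- pointer (a point): tip of the red pointer on the carriage's +x edge, level with the centre of the pad along the rail. Axes as the rail's: x across, y along the rail (always roughly the world's x and y)
- mark: brass mark: thin upright brass plate (4 mm along the rail, 14 mm high) fixed on the rail's plank at its +x edge; origin at the foot of its centre; y runs along the rail. The pointer is at the mark when both have the same y along the rail
- fill_pad (a joint): travel of the sprung blue fill pad (m): 0 = up, 0.010 = fully depressed. Spring takes 5 N to start and 10 N (pitcher's weight of about 3 N included) for the full travel, so the pitcher's own weight does not press it down
- pad_top (a point): centre of the top of the blue fill pad (disc 80 mm across), 52 mm above the table when up; it sinks 10 mm
- pitcher_mid (a point): centre of the clear glass pitcher, half-way up (52 mm above its foot): 105 mm tall to the flat lid (a thin wooden button adds 6 mm). Round body 74 mm across from the foot (66 mm) to 56 mm up, shoulder closing in to the steel neck at 72 mm; the neck is a plain steel cylinder 44 mm across from 72 to 105 mm above the foot, where it is grasped. A small glass handle on the body's +x side reaches 58 mm from the axis, between 16 and 54 mm up. z is up along its axis. About 0.3 kg
- coaster: fixed round black coaster 96 mm across, 6 mm thick; origin at the centre of its underside
- stand: fixed dark wooden stand 80 mm (x) by 300 mm (y), 30 mm high, with four round hollows (52 mm holes) in a row along y, 80 mm apart; origin at the centre of its underside
- teapot: bystander: brown clay teapot, 74 mm high, origin under it
- caddy: bystander: closed blue ceramic caddy on a turntable, 90 mm high, origin under it
- cup0: bystander: ivory cup 72 mm across, 50 mm high
- cup1: bystander: ivory cup 72 mm across, 50 mm high
- mandarin0_mid (a point): centre of a tea mandarin: flattened orange ball, 62 mm across, 46 mm high between flats (38 mm across) at top and bottom, z along its axis, about 50 g; may be absent. Seated in a hollow, its centre is about 16 mm above the stand's top. All mandarins start on a fixed bamboo tray (220 mm square, floor 8 mm and rim 16 mm above the table), though one may be knocked aside
- mandarin1_mid (a point): centre of a tea mandarin: flattened orange ball, 62 mm across, 46 mm high between flats (38 mm across) at top and bottom, z along its axis, about 50 g; may be absent. Seated in a hollow, its centre is about 16 mm above the stand's top. All mandarins start on a fixed bamboo tray (220 mm square, floor 8 mm and rim 16 mm above the table), though one may be knocked aside
- mandarin2_mid (a point): centre of a tea mandarin: flattened orange ball, 62 mm across, 46 mm high between flats (38 mm across) at top and bottom, z along its axis, about 50 g; may be absent. Seated in a hollow, its centre is about 16 mm above the stand's top. All mandarins start on a fixed bamboo tray (220 mm square, floor 8 mm and rim 16 mm above the table), though one may be knocked aside
- mandarin3_mid (a point): centre of a tea mandarin: flattened orange ball, 62 mm across, 46 mm high between flats (38 mm across) at top and bottom, z along its axis, about 50 g; may be absent. Seated in a hollow, its centre is about 16 mm above the stand's top. All mandarins start on a fixed bamboo tray (220 mm square, floor 8 mm and rim 16 mm above the table), though one may be knocked aside
- stand_hole0 (a point): centre of a hollow's mouth, at the height of the stand's top (30 mm above the table)
- stand_hole1 (a point): centre of a hollow's mouth, at the height of the stand's top (30 mm above the table)
- stand_hole2 (a point): centre of a hollow's mouth, at the height of the stand's top (30 mm above the table)
- stand_hole3 (a point): centre of a hollow's mouth, at the height of the stand's top (30 mm above the table)
Things that resemble listed ones, but are neither listed nor needed, are in the scene too. What is shaped like the part that bears mandarin1_mid but turquoise is not meant.

How it is judged:
By the outcome, as a careful person would: the job done as asked, in the order asked, and still so for the second after the job is handed in, with the robot touching nothing.
Of mandarin0, mandarin1, mandarin2, mandarin3 only 2 to 4 are there at a start; the rules pass over those that are not, and their reading is None.
At some moment in a run one of mandarin0, mandarin1, mandarin2, mandarin3 may be knocked a few centimetres aside while the robot is not near it.
It also fails if it takes over 210 s, if anything falls off the work surface, if the arm or the gripper's body presses on something with over 40 N, if the wrist force passes 120 N, or if a joint passes its speed limit or range.

### The arm

A 6-joint arm with a two-finger parallel gripper is mounted at the origin on the work surface. World frame = base frame: x ahead of the robot, y to its left, z up, the work surface at z = 0. Lengths are in m, angles in degrees, forces in N, time in s.
With the tool pointing down it reaches from about 0.25 to 0.725 m from the base axis. Payload 9.7 kg.
Tool frame: the origin (TCP) lies midway between the tips of the shut fingers; the grasp point (between the pads) lies 19 mm behind it (bot.pinch_z is the distance from the TCP to the grasp point, in m); z points along the fingers, y is the line along which they close (so a half turn about z gives the same grasp; the last joint's range is limited). The gripper opens to 85 mm and grips with 20 to 120 N. Pads are 22 mm wide; open, the fingers measure 114 mm over their backs; the gripper's body (76 mm by 85 mm) begins 54 mm behind the grasp point. The pads swing forward as they close: fully open they stand 13 mm farther back than shut.
Start: joints at [-71.161, 4.979, 10.078, 95.1, 0, 90], TCP at [0.178, -0.521, 0.231] pointing down, gripper open.
Joint ranges: [-179.16, 179.16], [-48.56, 103.87], [-65.8, 70.77], [-126.05, 130.52], [-82.76, 87.17], [-180, 180]. Speed limits (degrees/s): [127.2, 127.2, 147.25, 180, 180, 180].

### API

Orientations are given as [roll, pitch, yaw] about the fixed x, y, z axes, in that order (R = Rz(yaw) Ry(pitch) Rx(roll)).
In Python, from workcell import sensors, camera, camera_params, ticket, bot gives the robot as it stands.
- The arm moves only by the shell command python3 -m jog 'ROWS' [FORCE]. ROWS is JSON, a list that holds one entry, the list of rows, each a list of 5 numbers: the shift along the world's x, y, z in units of 50 mm (1.0 is 50 mm), then the turn about the world's z in units of 5 degrees (1.0 is 5 degrees), then the opening, from 0 (shut) to 1 (fully open). In form: [[[tx, ty, tz, yaw, grip], ...]]. A call has 1 to 8 rows; each row shifts and turns the commanded pose from where the row before left it; what a row does not reach is not made up. A row lasts 1/10 s, in which the tool goes at most 50 mm and 8.59 degrees, less where a joint would pass 70% of its speed; a pose out of reach is approached as far as the arm can. A call is refused whole if a number of a shift passes 1 or a number of a turn 1, either way. A call with a gripper value outside its range is refused whole. The fingers move at their own pace and stop on an object; FORCE is the grip in N (left out, the last holds). Time passes only in rows, so rows that do not move let the fingers close. It gives the time, the measured TCP pose, the force, the opening and the grip force at its end, in the units of the state.
- sensors.get_obs(): the state, without advancing time (a new reading comes with each control period).
- camera(name): name is "scene" or "top"; returns the picture (384x512x3 uint8, blue, green, red); there is no depth.
- camera_params(name): a dict with "fx", "fy", "cx", "cy" (pixels), "T" (4x4, takes a point from camera to world coordinates). Camera axes: x right, y down, z forward; pixel columns grow to the right and rows downward; lengths in m; the calibration is good to about 2 mm. A picture is of the moment at which its call begins. camera_params takes no time and is no camera call.
- ticket.job_done(): hands the job in; it is judged then, once.
The state is a dict: "time": time; "q": joint angles; "qd": joint speeds; "joint_efforts": joint torques, N m; "ee_pos": TCP position; "tcp_rot": TCP orientation; "wrist_force": force on the tool from outside, world axes, zero at the start; "torque": the same for the moment, N m; "opening": finger opening in m; "grasp_force": force on a finger pad.
Only numpy, scipy, OpenCV 4.12 (cv2) and the standard library are available. Lean on these libraries where they do the work, as an engineer would, in place of code of your own. Each camera call takes 0.05 s, during which the arm holds its last target. There are 200 camera calls.

## Working session

There is one attempt and no reset: what is moved stays moved. The work goes in short steps, Python scripts to look and compute and a shell command to move; the robot and the scene stay as the last step left them, time stands still between calls to the robot, and variables do not carry over. Pictures are saved under pics/ and viewed, at most 14 in all, crops included, and the job is handed in when it is done.

```bash
mkdir -p pics
python3 - <<'E'
from workcell import sensors,camera,camera_params,bot
import cv2,numpy as np
for n in("top","scene"):
    im=camera(n);cv2.imwrite(f"pics/{n}0.png",im);cv2.imwrite(f"pics/{n}0b.png",cv2.resize(im,(800,600),interpolation=cv2.INTER_CUBIC))
    p=camera_params(n);print(n,p["fx"],p["fy"],p["cx"],p["cy"],np.round(p["T"],4).tolist())
o=sensors.get_obs();print(o["time"],o["ee_pos"],o["tcp_rot"],o["opening"],bot.pinch_z)
E
```

```text
top 384.9970714032668 384.9970714032668 262.8155446161618 190.21452244703516 [[-0.0094, -0.993, 0.1175, 0.4371], [-0.9997, 0.0067, -0.0232, -0.1044], [0.0223, -0.1177, -0.9928, 1.218], [0.0, 0.0, 0.0, 1.0]]
scene 379.64359682771925 379.64359682771925 249.9550257627642 187.7971616150212 [[-0.6076, 0.6321, -0.4809, 1.0294], [0.7942, 0.4831, -0.3686, 0.2379], [-0.0006, -0.6058, -0.7956, 0.8126], [0.0, 0.0, 0.0, 1.0]]
0.1 [ 0.17753649 -0.52034968  0.23065299] [-1.79931558e+02 -3.24521361e-04  1.88378391e+01] 0.08511553865223472 0.0187
```

View pics/top0b.png

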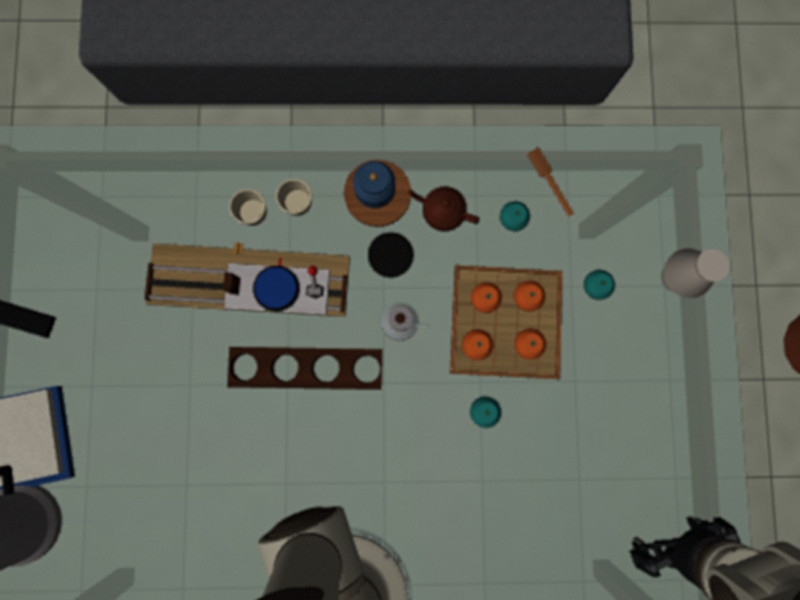

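View pics/scene0b.png

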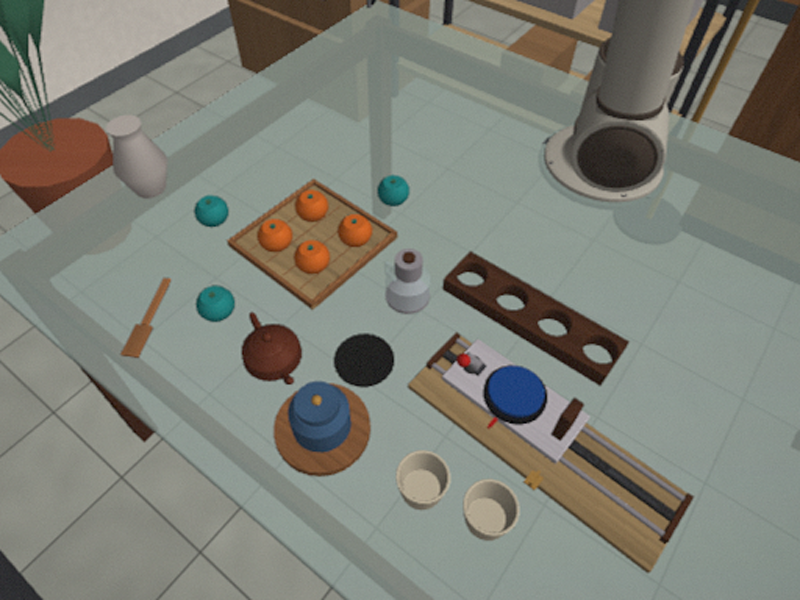

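Top view (800×600 px): 
- Carriage pad (276,288), red knob (312,270), grip (232,283), red pointer (280,262) and brass mark (238,248).
- Pitcher (400,320), coaster (391,254), and stand holes at x=245/286/327/367, y≈368.
- Orange mandarins at (485,297), (529,296), (476,345) and (530,344). The lookalikes are turquoise balls at (515,215), (599,284) and (485,411), so I reject those.
- Vase (690,270) could be taken for the pitcher, and the turntable under the caddy for the coaster. I choose the steel-necked pitcher and the black disc.

```bash
cat > h.py <<'E'
import numpy as np,cv2
from scipy.optimize import least_squares
from workcell import sensors,camera,camera_params
P={n:camera_params(n) for n in("top","scene")}
def w(n,u,v,z):
    p=P[n];T=np.array(p["T"]);d=T[:3,:3]@[(u-p["cx"])/p["fx"],(v-p["cy"])/p["fy"],1];o=T[:3,3];return o+d*(z-o[2])/d[2]
def px(n,X):
    p=P[n];T=np.array(p["T"]);c=T[:3,:3].T@(np.array(X)-T[:3,3]);return np.array([p["fx"]*c[0]/c[2]+p["cx"],p["fy"]*c[1]/c[2]+p["cy"]])
def tri(a,b):
    return least_squares(lambda X:np.r_[px("top",X)-a,px("scene",X)-b],[.4,0,.05]).x
def blobs(im,lo,hi,amin=5):
    hsv=cv2.cvtColor(im,cv2.COLOR_BGR2HSV)
    m=cv2.inRange(hsv,np.array(lo),np.array(hi))
    n,l,s,c=cv2.connectedComponentsWithStats(m)
    return [(np.round(c[i],1),s[i,4]) for i in range(1,n) if s[i,4]>=amin]
E
python3 - <<'E'
from h import *
t=cv2.imread("pics/top0.png");s=cv2.imread("pics/scene0.png")
C=dict(orange=((5,200,140),(13,255,255)),red=((0,170,90),(4,255,255)),red2=((174,170,90),(180,255,255)),blue=((112,180,60),(125,255,255)),black=((0,0,0),(180,255,22)),brass=((14,150,120),(24,255,255)))
for k,(lo,hi) in C.items():
    for n,im in(("top",t),("scene",s)):
        print(k,n,[(c.tolist(),int(a)) for c,a in blobs(im,lo,hi)][:12])
a=cv2.resize(t[150:255,90:285],(780,420),interpolation=cv2.INTER_CUBIC)
cv2.imwrite("pics/c1.png",a)
b=cv2.resize(s[150:365,240:445],(572,600),interpolation=cv2.INTER_CUBIC)
cv2.imwrite("pics/c2.png",b)
E
```

```text
orange top [([337.3, 189.4], 151), ([309.4, 190.3], 146), ([303.9, 220.8], 150), ([338.0, 220.5], 150)]
orange scene [([200.5, 130.6], 203), ([228.7, 146.3], 209), ([177.2, 149.6], 213), ([200.8, 163.5], 237)]
red top [([199.1, 172.9], 14)]
red scene [([296.4, 230.2], 49), ([314.8, 270.2], 14)]
red2 top []
red2 scene []
blue top []
blue scene []
black top [([249.8, 162.7], 580), ([149.9, 181.8], 44), ([100.2, 180.4], 5), ([187.6, 189.4], 19), ([137.8, 182.5], 6), ([15.9, 203.9], 443), ([178.0, 197.6], 5), ([148.6, 234.6], 25), ([173.8, 234.6], 11), ([39.4, 260.5], 12), ([41.0, 270.5], 6), ([42.0, 277.5], 6)]
black scene [([316.0, 264.0], 5), ([342.4, 266.4], 5), ([329.1, 269.9], 7)]
brass top []
brass scene [([202.0, 255.8], 19), ([341.2, 306.8], 53)]
```

View pics/c1.png

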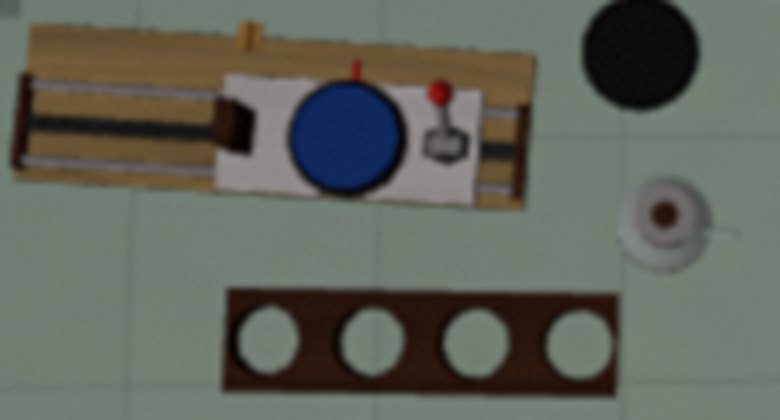

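View pics/c2.png

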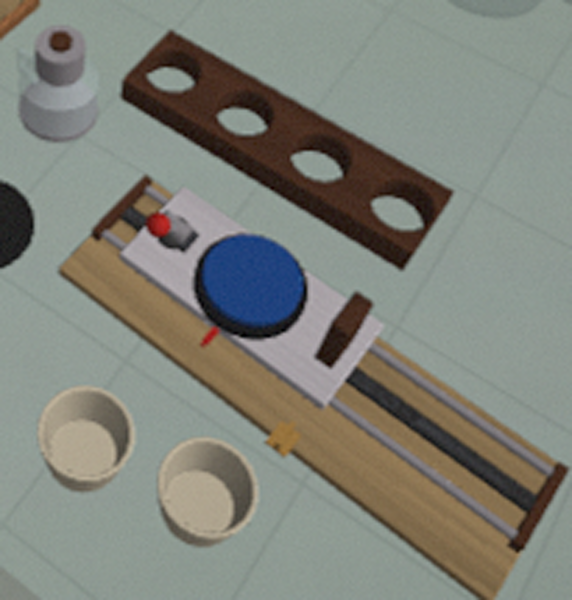

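Crop 1 (top) confirms the choice: pad (347,137), pointer tip (357,62), brass mark (250,36), grip top (238,125), knob (440,93) leaning to +x (locked), pitcher lid (665,214), coaster (640,52). Crop 2 (scene) agrees: knob (158,225), pointer (206,340), mark (283,438), grip top (352,318).

Run:
```python
from h import *
c1=lambda u,v:((u+.5)/4-.5+90,(v+.5)/4-.5+150)
c2=lambda u,v:((u+.5)/572*205-.5+240,(v+.5)/600*215-.5+150)
np.set_printoptions(precision=4,suppress=True)
for k,a,b in[("knob",(440,93),(158,225)),("pad",(347,137),(251,286)),("ptr",(357,64),(206,340)),("mark",(250,36),(283,438)),("lid",(665,213),(61,40)),("coaster",(640,52),None),("griptop",(227,126),(352,315)),
 ("plankL",(30,25),(490,598)),("plankR",(535,55),(62,270)),("h0",(269,340),(400,212)),("h1",(373,340),(318,164)),("h2",(476,343),(244,120)),("h3",(580,345),(173,78))]:
    ta=c1(*a);print(k,np.round(ta,1),end=" ")
    if b is not None:print(tri(ta,c2(*b)),end=" ")
    for z in {"pad":[.052],"knob":[.09],"ptr":[.025,.034],"mark":[.02],"lid":[.108],"griptop":[.096],"coaster":[.006],"plankL":[.01],"plankR":[.01]}.get(k,[.03]):print(z,w("top",*ta,z)[:2],w("scene",*c2(*b),z)[:2] if b else "",end=" ")
    print()
O=[(337.3,189.4),(309.4,190.3),(303.9,220.8),(338,220.5)]
for o in O:print("mand",w("top",*o,.035))
for o in [(177.2,149.6),(200.8,163.5),(228.7,146.3),(200.5,130.6)]:print("s",w("scene",*o,.035))
for n,c in[("teapot",(445/1.5625,208/1.5625)),("caddy",(375/1.5625,185/1.5625))]:print(n,w("top",*c,.05))
```

```text
knob [199.6 172.9] [0.6237 0.0557 0.0892] 0.09 [0.6235 0.0556] [0.6242 0.0559] 
pad [176.4 183.9] [0.5979 0.1343 0.0388] 0.052 [0.5964 0.1311] [0.6051 0.1364] 
ptr [178.9 165.6] [0.6565 0.1291 0.0303] 0.025 [0.6576 0.1298] [0.6538 0.1285] 0.034 [0.656 0.128] [0.6581 0.1298] 
mark [152.1 158.6] [0.6823 0.2163 0.015 ] 0.02 [0.6813 0.2149] [0.6844 0.2165] 
lid [255.9 202.9] [ 0.531  -0.1092  0.1116] 0.108 [ 0.5318 -0.1099] [ 0.5282 -0.1104] 
coaster [249.6 162.6] 0.006 [ 0.6697 -0.0914]  
griptop [146.4 181.1] [0.6   0.213 0.087] 0.096 [0.599  0.2097] [0.6051 0.2136] 
plankL [ 97.1 155.9] [0.6931 0.3882 0.0123] 0.01 [0.6931 0.3906] [0.6924 0.3881] 
plankR [223.4 163.4] [ 0.6662 -0.0062  0.0086] 0.01 [ 0.6669 -0.008 ] [ 0.6662 -0.0048] 
h0 [156.9 234.6] [0.443  0.1977 0.0156] 0.03 [0.4437 0.1921] [0.4528 0.1996] 
h1 [182.9 234.6] [0.4424 0.1168 0.0176] 0.03 [0.4429 0.1132] [0.4511 0.1196] 
h2 [208.6 235.4] [0.4392 0.0379 0.0164] 0.03 [0.4399 0.0348] [0.4487 0.0423] 
h3 [234.6 235.9] [ 0.4369 -0.0424  0.0162] 0.03 [ 0.4376 -0.0445] [ 0.4465 -0.0365] 
mand [ 0.5782 -0.3637  0.035 ]
mand [ 0.5759 -0.2766  0.035 ]
mand [ 0.4817 -0.2574  0.035 ]
mand [ 0.4817 -0.3628  0.035 ]
s [ 0.5763 -0.3648  0.035 ]
s [ 0.5746 -0.2782  0.035 ]
s [ 0.4793 -0.2587  0.035 ]
s [ 0.4807 -0.3636  0.035 ]
teapot [ 0.754  -0.2018  0.05  ]
caddy [ 0.8016 -0.0626  0.05  ]
```

```bash
python3 -m jog '[[[0.4,0.48,0,-0.57,0],[0.4,0.48,0,-0.57,0],[0.4,0.48,0,-0.57,0],[0.4,0.48,0,-0.57,0],[0.4,0.48,0,-0.57,0],[0.4,0.48,0,-0.57,0],[0.4,0.48,0,-0.57,0],[0.4,0.48,0,-0.57,0]]]' 40
python3 -m jog '[[[0.4,0.48,0,0,0],[0.4,0.48,0,0,0],[0.4,0.48,0,0,0],[0.4,0.48,0,0,0],[0.4,0.48,0,0,0],[0.4,0.48,0,0,0],[0.4,0.48,0,0,0],[0.4,0.48,0,0,0]]]'
python3 -m jog '[[[0.4,0.48,0,0,0],[0.4,0.48,0,0,0],[0.4,0.48,0,0,0],[0.4,0.48,0,0,0],[0.4,0.48,0,0,0],[0.4,0.48,0,0,0],[0.4,0.48,0,0,0],[0,0,0,0,0]]]'
```

```text
time: 0.9
ee_pos: [0.3382, -0.3274, 0.231]
tcp_rot: [-180.0, 0.0, -4.1]
wrist_force: [0.6, -0.4, -0.4]
opening: -0.0001
grasp_force: 0.0
time: 1.7
ee_pos: [0.4982, -0.1354, 0.231]
tcp_rot: [-180.0, 0.0, -4.0]
wrist_force: [0.8, -1.7, 0.2]
opening: 0.0003
grasp_force: 0.0
time: 2.5
ee_pos: [0.6379, 0.0001, 0.2294]
tcp_rot: [-178.6, 0.1, -0.6]
wrist_force: [-0.2, -1.1, -0.9]
opening: -0.0
grasp_force: 0.0
```

```bash
python3 -m jog '[[[0,0,0,0,0],[0,0,0,0,0],[0,0,0,0,0]]]'; python3 -c "
from h import *
o=sensors.get_obs();print(o['q'],o['ee_pos'],o['tcp_rot'])"
```

```text
time: 2.8
ee_pos: [0.636, -0.0018, 0.2317]
tcp_rot: [-178.6, -0.0, -0.7]
wrist_force: [0.3, -0.2, -0.5]
opening: -0.0
grasp_force: 0.0
[ -0.79527542  17.39328924  24.50103701  97.10298019   1.40298676
 179.94653461] [ 0.63599767 -0.00184963  0.23169315] [-1.78597018e+02 -6.07664265e-03 -7.41826053e-01]
```

The wrist joint (q6) is at its 180° limit. The half-turned grasp at yaw 176° is equivalent, so I turn the other way.

```bash
for i in 1 2 3 4; do python3 -m jog '[[[0,0,0,1,0],[0,0,0,1,0],[0,0,0,1,0],[0,0,0,1,0],[0,0,0,1,0],[0,0,0,1,0],[0,0,0,1,0],[0,0,0,1,0]]]' >/dev/null; done; python3 -m jog '[[[0.1,0.4,0,1,0],[0.1,0.4,0,1,0],[0.1,0.4,0,1,0],[0,0,0,0,0],[0,0,0,0,0],[0,0,0,0,0]]]'
```

```text
time: 6.6
ee_pos: [0.6513, 0.0579, 0.2316]
tcp_rot: [-178.6, 0.0, 174.2]
wrist_force: [0.1, -0.5, -0.4]
opening: -0.0
grasp_force: 0.0
```

```bash
python3 -m jog '[[[0.12,0,-0.5,0.4,0],[0,0,-0.5,0,0],[0,0,-0.5,0,0],[0,0,-0.5,0,0],[0,0,-0.5,0,0],[0,0,-0.3,0,0],[0,0,-0.27,0,0],[0,0,0,0,0]]]'; python3 -m jog '[[[-0.15,0,0,0,0],[-0.15,0,0,0,0],[-0.1,0,0,0,0],[-0.1,0,0,0,0],[-0.1,0,0,0,0],[-0.1,0,0,0,0],[0,0,0,0,0]]]'
```

```text
time: 7.4
ee_pos: [0.6568, 0.0582, 0.0762]
tcp_rot: [-178.6, -0.1, 176.3]
wrist_force: [0.4, -0.1, -0.1]
opening: -0.0003
grasp_force: 0.0
time: 8.1
ee_pos: [0.6239, 0.0587, 0.0812]
tcp_rot: [-178.6, 0.4, 176.3]
wrist_force: [1.8, 0.1, 2.0]
opening: 0.0
grasp_force: 1.1
```

```bash
python3 -m jog '[[[-0.15,0,0,0,0],[-0.15,0,0,0,0],[-0.15,0,0,0,0],[-0.15,0,0,0,0],[-0.15,0,0,0,0],[0,0,0,0,0]]]';python3 -m jog '[[[-0.1,0,0,0,0],[-0.1,0,0,0,0],[0,0,0,0,0],[0,0,0,0,0]]]'
python3 - <<'E'
from h import *
s=camera("scene");t=camera("top");cv2.imwrite("pics/s1.png",cv2.resize(s[170:290,260:400],(700,600),interpolation=cv2.INTER_CUBIC))
E
```

```text
time: 8.7
ee_pos: [0.5842, 0.0588, 0.078]
tcp_rot: [-178.6, 0.0, 176.3]
wrist_force: [2.1, 0.8, 1.6]
opening: -0.0001
grasp_force: 1.1
time: 9.1
ee_pos: [0.58, 0.0587, 0.079]
tcp_rot: [-178.6, 0.6, 176.3]
wrist_force: [27.5, 0.3, -7.1]
opening: 0.0
grasp_force: 13.7
```

View pics/s1.png

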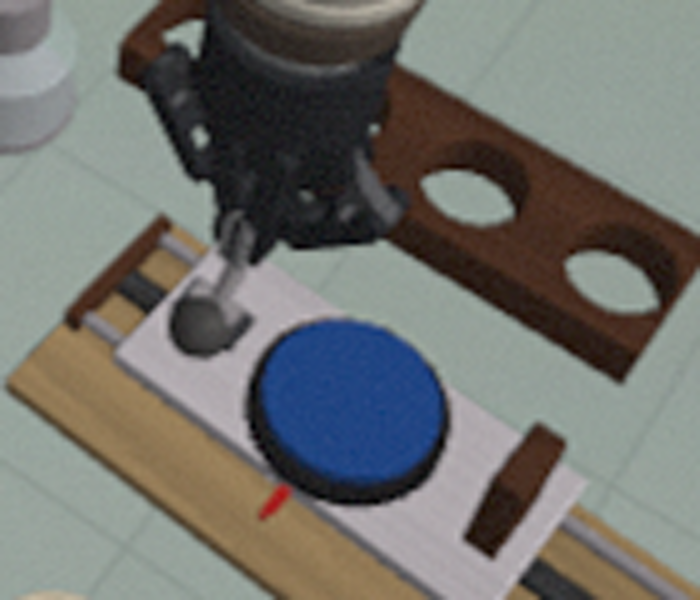

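The picture shows the lever tipped over to the -x side, with the bar at (235,250) and the knob behind the fingers. The 27 N reading means it's against its stop. Next is the grip.

```bash
python3 -m jog '[[[0.3,0,0,0,0],[0.2,0,0.3,0,0],[0,0,0.5,0,0],[0,0.5,0.5,0,0.6],[0,0.7,0.2,0,0.6],[0,0.7,0,0,0.6],[0,0.7,0,0,0.6],[0,0.5,0,0,0.6]]]'; python3 -m jog '[[[0,0,-0.4,0,0.6],[0,0,-0.4,0,0.6],[0,0,0,0,0.6],[0,0,0,0,0.6]]]'
```

```text
time: 10.0
ee_pos: [0.5989, 0.2154, 0.1521]
tcp_rot: [-178.5, -0.1, 176.4]
wrist_force: [0.4, -0.7, 0.0]
opening: 0.0513
grasp_force: 0.0
time: 10.4
ee_pos: [0.5994, 0.2134, 0.1126]
tcp_rot: [-178.5, -0.1, 176.3]
wrist_force: [-0.2, -0.7, 0.9]
opening: 0.0511
grasp_force: 0.0
```

```bash
python3 -m jog '[[[0.06,0,-0.4,0,0.6],[0,0,-0.4,0,0.6],[0,0,-0.3,0,0.6],[0,0,0,0,0.6],[0,0,0,0,0],[0,0,0,0,0],[0,0,0,0,0],[0,0,0,0,0]]]' 30; python3 -m jog '[[[0.01,0.18,0,0,0],[0.02,0.25,0,0,0],[0.02,0.25,0,0,0],[0.02,0.25,0,0,0],[0.02,0.25,0,0,0],[0,0,0,0,0],[0,0,0,0,0]]]'
python3 - <<'E'
from h import *
for n in("top","scene"):cv2.imwrite(f"pics/{n}2.png",camera(n))
t=cv2.imread("pics/top2.png");s=cv2.imread("pics/scene2.png")
cv2.imwrite("pics/m2.png",np.hstack([cv2.resize(t[140:200,120:200],(400,300),interpolation=cv2.INTER_CUBIC),cv2.resize(s[250:325,290:390],(400,300),interpolation=cv2.INTER_CUBIC)]))
E
```

```text
time: 11.2
ee_pos: [0.6037, 0.214, 0.0593]
tcp_rot: [-178.7, 0.1, 176.3]
wrist_force: [-0.6, -2.6, 6.5]
opening: 0.0157
grasp_force: 31.4
time: 11.9
ee_pos: [0.6078, 0.2743, 0.0594]
tcp_rot: [-178.8, 0.1, 176.4]
wrist_force: [-2.3, 1.6, 6.1]
opening: 0.0159
grasp_force: 29.5
```

View pics/m2.png

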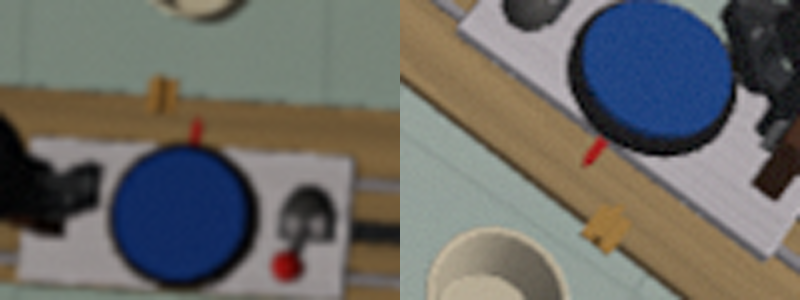

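```bash
cat >> h.py <<'E'
u=np.array([.068,.998])
def rem(pt,ps,mt,ms):
    a=tri(pt,ps);b=tri(mt,ms);print(np.round(a,4),np.round(b,4),"tri",(b-a)[:2]@u);
    for z in(.022,.03):print(z,(w("top",*mt,.019)-w("top",*pt,z))[:2]@u,(w("scene",*ms,.019)-w("scene",*ps,z))[:2]@u)
T=lambda a,b,s,x,y:((x+.5)/s-.5+a,(y+.5)/s-.5+b)
E
python3 - <<'E'
from h import *
rem(T(120,140,5,197,123),T(290,250,4,187,162),T(120,140,5,163,95),T(290,250,4,205,231))
E
```

```text
[0.662  0.1909 0.0277] [0.6829 0.2167 0.0125] tri 0.027138342602437693
0.022 0.023637421402793613 0.028112142190284514
0.03 0.025721737108058102 0.027378500249965895
```

```bash
python3 -m jog '[[[0.02,0.22,0,0,0],[0.02,0.22,0,0,0],[0.01,0.08,0,0,0],[0,0,0,0,0],[0,0,0,0,0],[0,0,0,0,0]]]'
python3 - <<'E'
from h import *
for n in("top","scene"):cv2.imwrite(f"pics/{n}3.png",camera(n))
t=cv2.imread("pics/top3.png");s=cv2.imread("pics/scene3.png")
cv2.imwrite("pics/m3.png",np.hstack([cv2.resize(t[145:175,130:170],(400,300),interpolation=cv2.INTER_CUBIC),cv2.resize(s[280:325,310:370],(400,300),interpolation=cv2.INTER_CUBIC)]))
E
```

```text
time: 12.6
ee_pos: [0.6096, 0.3001, 0.0594]
tcp_rot: [-178.8, 0.0, 176.3]
wrist_force: [-4.9, 2.8, 7.7]
opening: 0.016
grasp_force: 29.7
```

View pics/m3.png

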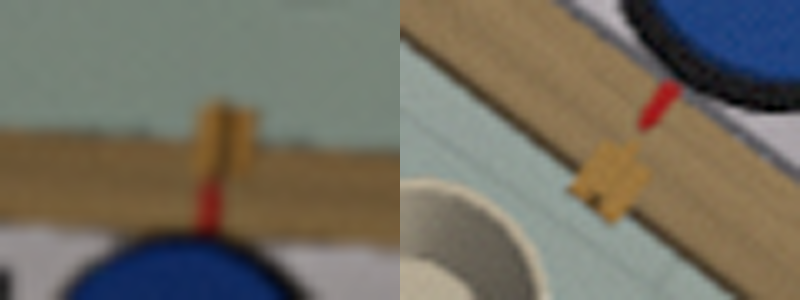

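Pointer tip is at (210,178) left and (645,128) right, with the brass plate just ahead of it. I measure the offset more finely before locking.

Run:
```python
from h import *
T_=[camera("top").astype(float) for _ in range(6)];S_=[camera("scene").astype(float) for _ in range(6)]
t=np.mean(T_,0);s=np.mean(S_,0);np.savez("avg3.npz",t=t,s=s)
t=t[150:172,142:164].clip(0,255).astype(np.uint8);s=s[282:318,328:364].clip(0,255).astype(np.uint8)
cv2.imwrite("pics/m4.png",np.hstack([cv2.resize(cv2.convertScaleAbs(t,alpha=1.4),(396,396),interpolation=cv2.INTER_CUBIC),cv2.resize(cv2.convertScaleAbs(s,alpha=1.3),(396,396),interpolation=cv2.INTER_CUBIC)]))
# predicted: for candidate mark y-shift, where plate would be
```

```text
(no output)
```

View pics/m4.png

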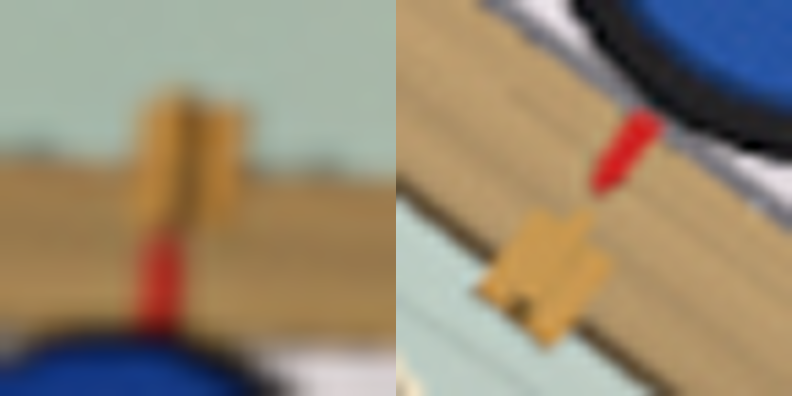

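Run:
```python
from h import *
pt=T(142,150,18,161,240);ps=T(328,282,11,598-396,191);mt=T(142,150,18,192,160);ms=T(328,282,11,541-396,279)
print(tri(pt,ps),tri(mt,ms))
for zm in(.010,.014):
  for zp in(.026,.030):print(zm,zp,(w("top",*mt,zm)-w("top",*pt,zp))[:2]@u,(w("scene",*ms,zm)-w("scene",*ps,zp))[:2]@u)
# plate top strip: top image plate-top centre, scene plate-top near end
mt2=T(142,150,18,174,150);ms2=T(328,282,11,578-396,214)
for zm in(.022,.026):print(zm,w("top",*mt2,zm)[:2]@u-w("top",*pt,.028)[:2]@u, w("scene",*ms2,zm)[:2]@u-w("scene",*ps,.028)[:2]@u)
```

```text
[0.66667118 0.21691014 0.02765816] [0.68311217 0.21602549 0.01466829]
0.01 0.026 0.0004378103988504398 0.00033202934236273984
0.01 0.03 0.0015699990072788866 9.800618478494255e-05
0.014 0.026 -0.0006808325363767024 0.0005597321158201088
0.014 0.03 0.0004513560720517446 0.0003257089582423114
0.022 0.0009268700858308665 -0.000764656411609832
0.026 -0.0002027386425993427 -0.0005285404507471836
```

Aligned to within about 0.5 mm. Now I let go of the grip and tip the lever back from its -x side.

```bash
python3 -m jog '[[[0,0,0,0,0.5],[0,0,0,0,0.5],[0,0,0,0,0.5],[0,0,0.4,0,0.5],[0,0,0.5,0,0.5],[0,0,0.5,0,0.5],[0,0,0.4,0,0],[-0.1,-0.3,0,0,0]]]'; python3 -m jog '[[[-0.4,-0.6,0,0,0],[-0.4,-0.6,0,0,0],[-0.4,-0.6,0,0,0],[-0.2,-0.6,0,0,0],[0,-0.38,0,0,0],[0,0,0,0,0],[0,0,-0.4,0,0],[0,0,-0.4,0,0]]]';python3 -m jog '[[[0,0,-0.4,0,0],[0,0,-0.2,0,0],[0,0,0,0,0],[0,0,0,0,0]]]'
```

```text
time: 14.1
ee_pos: [0.6062, 0.285, 0.1508]
tcp_rot: [-178.7, 0.2, 176.4]
wrist_force: [0.6, -0.1, 0.1]
opening: 0.0141
grasp_force: 0.0
time: 14.9
ee_pos: [0.5357, 0.1451, 0.1078]
tcp_rot: [-178.6, 0.1, 176.3]
wrist_force: [0.2, 0.2, -0.7]
opening: -0.0001
grasp_force: 0.0
time: 15.3
ee_pos: [0.5353, 0.145, 0.0784]
tcp_rot: [-178.6, 0.0, 176.3]
wrist_force: [-0.7, -0.9, 0.4]
opening: 0.0001
grasp_force: 0.0
```

```bash
python3 -m jog '[[[0.1,-0.01,0,0,0],[0.1,-0.01,0,0,0],[0.1,-0.01,0,0,0],[0.15,-0.01,0,0,0],[0.15,-0.01,0,0,0],[0.15,-0.01,0,0,0],[0.15,-0.01,0,0,0],[0.15,-0.01,0,0,0]]]'; python3 -m jog '[[[0.15,-0.01,0,0,0],[0.1,-0.01,0,0,0],[0.1,0,0,0,0],[0,0,0,0,0],[0,0,0,0,0]]]'
```

```text
time: 16.1
ee_pos: [0.5875, 0.141, 0.0786]
tcp_rot: [-178.6, -0.0, 176.3]
wrist_force: [-8.2, 1.5, 7.3]
opening: 0.0001
grasp_force: 4.4
time: 16.6
ee_pos: [0.6047, 0.1396, 0.0774]
tcp_rot: [-178.6, -0.1, 176.3]
wrist_force: [-2.9, -0.0, -0.6]
opening: 0.0001
grasp_force: 1.6
```

```bash
python3 -m jog '[[[0.06,0,0,0,0],[0.06,0,0,0,0],[0,0,0,0,0]]]';python3 -m jog '[[[0.06,0,0,0,0],[0.06,0,0,0,0],[0,0,0,0,0]]]'
```

```text
time: 16.9
ee_pos: [0.6088, 0.1394, 0.0772]
tcp_rot: [-178.5, -0.3, 176.3]
wrist_force: [-13.8, -1.1, 3.9]
opening: -0.0001
grasp_force: 6.6
time: 17.2
ee_pos: [0.6106, 0.1394, 0.0766]
tcp_rot: [-178.5, -0.8, 176.4]
wrist_force: [-34.2, -0.4, 10.6]
opening: -0.0001
grasp_force: 17.2
```

```bash
python3 -m jog '[[[-0.3,0,0,0,0],[-0.2,0,0.3,0,0],[0,0,0.5,0,0],[0,0,0.7,0,1],[0,-0.4,0.7,0,1],[0,-0.6,0.3,0,1],[-0.2,-0.7,0,0,1],[-0.2,-0.7,0,0,1]]]'; python3 -m jog '[[[-0.2,-0.7,0,0,1],[-0.2,-0.7,0,0,1],[-0.2,-0.7,0,0,1],[-0.1,-0.3,0,0,1],[0,0,0,0,1],[0,0,0,0,1]]]'
python3 - <<'E'
from h import *
t=camera("top");s=camera("scene");cv2.imwrite("pics/top5.png",t);cv2.imwrite("pics/scene5.png",s)
cv2.imwrite("pics/m5.png",np.hstack([cv2.resize(t[150:220,110:210],(400,280),interpolation=cv2.INTER_CUBIC),cv2.resize(s[210:315,270:420],(400,280),interpolation=cv2.INTER_CUBIC)]))
E
```

```text
time: 18.0
ee_pos: [0.5727, 0.0186, 0.2053]
tcp_rot: [-178.6, 0.3, 176.3]
wrist_force: [0.1, -0.1, 0.0]
opening: 0.0723
grasp_force: 0.0
time: 18.6
ee_pos: [0.5375, -0.1001, 0.2037]
tcp_rot: [-178.6, 0.1, 176.3]
wrist_force: [0.2, 0.2, -0.9]
opening: 0.0857
grasp_force: 0.0
```

View pics/m5.png

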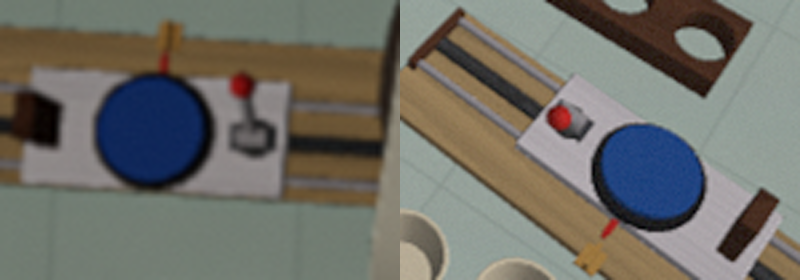

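The left view shows the lever back at +x (knob at 241,85) and the pointer in line with the mark (165,60 and 170,37). The right view agrees, so I go for the pitcher.

```bash
python3 -m jog '[[[-0.13,-0.18,0,0,1],[0,0,-0.5,0,1],[0,0,-0.5,0,1],[0,0,-0.5,0,1],[0,0,-0.4,0,1],[0,0,-0.4,0,1],[0,0,-0.25,0,1],[0,0,0,0,1]]]'; python3 -m jog '[[[0,0,0,0,0.3],[0,0,0,0,0.3],[0,0,0,0,0.3],[0,0,0,0,0.3],[0,0,0,0,0.3],[0,0,0,0,0.3]]]' 40
python3 - <<'E'
from h import *
a=T(110,150,4,154,130);b=((250.5)/400*150-.5+270,(172.5)/400*150-.5+210)
print(tri(a,b),w("top",*a,.052),w("scene",*b,.052))
E
```

```text
time: 19.5
ee_pos: [0.5295, -0.109, 0.0736]
tcp_rot: [-178.6, -0.2, 176.3]
wrist_force: [-1.1, 0.2, 0.5]
opening: 0.0854
grasp_force: 0.0
time: 20.1
ee_pos: [0.5312, -0.1093, 0.0767]
tcp_rot: [-178.6, 0.1, 176.3]
wrist_force: [0.0, 0.9, 6.0]
opening: 0.043
grasp_force: 40.5
[0.60288705 0.21994444 0.04419566] [0.6022631  0.21664226 0.052     ] [0.60688741 0.22064454 0.052     ]
```

```bash
python3 -m jog '[[[0,0,0.2,0,0.3],[0,0,0.4,0,0.3],[0,0,0.5,0,0.3],[0,0,0.5,0,0.3],[0,0,0.5,0,0.3],[0,0,0.4,0,0.3],[0,0.1,0.1,0,0.3],[0.05,0.3,0,0,0.3]]]'; python3 -m jog '[[[0.1,0.5,0,0,0.3],[0.15,0.6,0,0,0.3],[0.15,0.6,0,0,0.3],[0.15,0.6,0,0,0.3],[0.15,0.6,0,0,0.3],[0.15,0.6,0,0,0.3],[0.15,0.6,0,0,0.3],[0.15,0.6,0,0,0.3]]]'; python3 -m jog '[[[0.15,0.6,0,0,0.3],[0.15,0.6,0,0,0.3],[0.1,0.5,0,0,0.3],[0,0.3,0,0,0.3],[0,0.06,0,0,0.3],[0,0,0,0,0.3],[0,0,0,0,0.3]]]'
```

```text
time: 20.9
ee_pos: [0.5332, -0.0895, 0.2058]
tcp_rot: [-178.6, 0.1, 176.2]
wrist_force: [0.6, -0.2, -3.2]
opening: 0.0428
grasp_force: 41.4
time: 21.7
ee_pos: [0.5898, 0.1481, 0.2035]
tcp_rot: [-178.6, -0.1, 176.3]
wrist_force: [0.7, -0.6, -3.5]
opening: 0.0427
grasp_force: 41.4
time: 22.4
ee_pos: [0.6103, 0.2478, 0.2053]
tcp_rot: [-178.6, 0.0, 176.3]
wrist_force: [0.1, -0.6, -3.7]
opening: 0.0429
grasp_force: 41.4
```

```bash
python3 -m jog '[[[-0.07,-0.28,0,0,0.3],[-0.07,-0.29,0,0,0.3],[0,0,-0.4,0,0.3],[0,0,-0.4,0,0.3],[0,0,-0.3,0,0.3],[0,0,-0.2,0,0.3],[0,0,-0.15,0,0.3],[0,0,0,0,0.3]]]'; python3 -m jog '[[[0,0,0,0,0.3],[0,0,0,0,0.3]]]'
```

```text
time: 23.2
ee_pos: [0.6032, 0.2194, 0.1322]
tcp_rot: [-178.6, -0.0, 176.3]
wrist_force: [0.0, -0.9, -2.6]
opening: 0.0427
grasp_force: 41.6
time: 23.4
ee_pos: [0.6039, 0.2202, 0.1338]
tcp_rot: [-178.6, 0.1, 176.3]
wrist_force: [0.2, 0.8, -2.9]
opening: 0.043
grasp_force: 41.6
```

```bash
python3 -m jog '[[[0,0,-0.1,0,0.3],[0,0,-0.1,0,0.3],[0,0,-0.05,0,0.3],[0,0,0,0,0.3],[0,0,0,0,0.3]]]'
```

```text
time: 23.9
ee_pos: [0.604, 0.2204, 0.1211]
tcp_rot: [-178.6, 0.1, 176.3]
wrist_force: [0.8, 0.6, 5.3]
opening: 0.043
grasp_force: 42.5
```

```bash
python3 -m jog '[[[0,0,-0.05,0,0.3],[0,0,-0.05,0,0.3],[0,0,0,0,0.3],[0,0,0,0,0.3]]]';python3 -m jog '[[[0,0,-0.05,0,0.3],[0,0,-0.05,0,0.3],[0,0,0,0,0.3],[0,0,0,0,0.3]]]'
```

```text
time: 24.3
ee_pos: [0.6044, 0.2203, 0.1186]
tcp_rot: [-178.7, 0.3, 176.3]
wrist_force: [-2.8, -2.9, 18.2]
opening: 0.0431
grasp_force: 43.7
time: 24.7
ee_pos: [0.6048, 0.2204, 0.1184]
tcp_rot: [-178.8, 0.5, 176.3]
wrist_force: [-12.0, -5.3, 44.3]
opening: 0.0431
grasp_force: 46.2
```

Bottomed out at TCP z 0.118. I ease off slightly and hold for over a second.

```bash
python3 -m jog '[[[0,0,0.05,0,0.3],[0,0,0,0,0.3],[0,0,0,0,0.3],[0,0,0,0,0.3],[0,0,0,0,0.3],[0,0,0,0,0.3],[0,0,0,0,0.3],[0,0,0,0,0.3]]]';python3 -m jog '[[[0,0,0,0,0.3],[0,0,0,0,0.3],[0,0,0,0,0.3],[0,0,0,0,0.3],[0,0,0,0,0.3],[0,0,0,0,0.3]]]'
```

```text
time: 25.5
ee_pos: [0.6047, 0.2204, 0.1185]
tcp_rot: [-178.7, 0.4, 176.3]
wrist_force: [-7.2, -4.6, 31.2]
opening: 0.0432
grasp_force: 45.4
time: 26.1
ee_pos: [0.6046, 0.2204, 0.1185]
tcp_rot: [-178.7, 0.4, 176.3]
wrist_force: [-7.3, -4.9, 31.1]
opening: 0.0431
grasp_force: 45.4
```

```bash
python3 -m jog '[[[0,0,0.2,0,0.3],[0,0,0.3,0,0.3],[0,0,0.5,0,0.3],[0,0,0.5,0,0.3],[0,0,0.2,0,0.3],[0.05,-0.24,0,0,0.3],[0.1,-0.5,0,0,0.3],[0.1,-0.5,0,0,0.3]]]'; python3 -m jog '[[[0.1,-0.5,0,0,0.3],[0.1,-0.5,0,0,0.3],[0.1,-0.5,0,0,0.3],[0.1,-0.5,0,0,0.3],[0.1,-0.5,0,0,0.3],[0.1,-0.5,0,0,0.3],[0.1,-0.5,0,0,0.3],[0.1,-0.5,0,0,0.3]]]'; python3 -m jog '[[[0.1,-0.5,0,0,0.3],[0.1,-0.5,0,0,0.3],[0,0,0,0,0.3],[0,0,0,0,0.3],[0,0,0,0,0.3]]]'
python3 - <<'E'
from h import *
for n in("top","scene"):
    im=cv2.imread(f"pics/{n}0.png");g=cv2.cvtColor(im,cv2.COLOR_BGR2GRAY)
    m=(g<28).astype(np.uint8);k,l,s,c=cv2.connectedComponentsWithStats(m)
    i=l[163,250] if n=="top" else l[229,233]
    e=cv2.fitEllipse(cv2.convexHull(np.argwhere(l==i)[:,::-1].astype(np.int32)));print(n,s[i],e,w(n,*e[0],.006))
E
```

```text
time: 26.9
ee_pos: [0.6157, 0.1569, 0.1957]
tcp_rot: [-178.5, -0.1, 176.4]
wrist_force: [0.0, -0.7, -3.0]
opening: 0.0427
grasp_force: 41.6
time: 27.7
ee_pos: [0.6554, -0.0438, 0.1956]
tcp_rot: [-178.6, -0.2, 176.3]
wrist_force: [1.0, 1.1, -2.1]
opening: 0.0428
grasp_force: 41.6
time: 28.2
ee_pos: [0.6656, -0.0916, 0.1967]
tcp_rot: [-178.6, -0.1, 176.3]
wrist_force: [-0.3, 1.3, -1.7]
opening: 0.0428
grasp_force: 41.6
top [236 150  28  27 597] ((249.6461944580078, 162.62261962890625), (27.079994201660156, 27.479936599731445), 77.02835083007812) [ 0.66968584 -0.09144454  0.006     ]Traceback (most recent call last):
  File "<stdin>", line 6, in <module>
cv2.error: OpenCV(4.12.0) /io/opencv/modules/imgproc/src/shapedescr.cpp:361: error: (-201:Incorrect size of input array) There should be at least 5 points to fit the ellipse in function 'fitEllipseNoDirect'
```

```bash
python3 - <<'E'
from h import *
print(w("scene",(364.5)/1.5625-.5,359.5/1.5625-.5,.006))
im=cv2.imread("pics/scene0.png");g=cv2.GaussianBlur(cv2.cvtColor(im,cv2.COLOR_BGR2GRAY),(3,3),0)
m=(g<60).astype(np.uint8);k,l,s,c=cv2.connectedComponentsWithStats(m);i=l[229,233];print(s[i],c[i],w("scene",*c[i],.006))
E
python3 -m jog '[[[0.09,0,-0.4,0,0.3],[0,0,-0.5,0,0.3],[0,0,-0.5,0,0.3],[0,0,-0.4,0,0.3],[0,0,-0.2,0,0.3],[0,0,-0.1,0,0.3],[0,0,0,0,0.3],[0,0,0,0,0.3]]]'
```

```text
[ 0.67037519 -0.09070457  0.006     ]
[214 214  38  33 960] [232.6     230.23125] [ 0.67208955 -0.08988655  0.006     ]
time: 29.0
ee_pos: [0.671, -0.0917, 0.094]
tcp_rot: [-178.6, 0.1, 176.3]
wrist_force: [0.3, -0.4, -2.6]
opening: 0.0429
grasp_force: 41.6
```

```bash
python3 -m jog '[[[0,0,-0.1,0,0.3],[0,0,-0.1,0,0.3],[0,0,-0.05,0,0.3],[0,0,0,0,0.3],[0,0,0,0,0.3]]]'
```

```text
time: 29.5
ee_pos: [0.6713, -0.0921, 0.0827]
tcp_rot: [-178.6, 0.2, 176.3]
wrist_force: [-2.7, -1.0, 10.4]
opening: 0.0428
grasp_force: 43.2
```

```bash
python3 -m jog '[[[0,0,0,0,0.85],[0,0,0,0,0.85],[0,0,0,0,0.85],[0,0,0.3,0,0.85],[0,0,0.5,0,0.85],[0,0,0.6,0,0.85],[0,0,0.6,0,0.85],[0,0,0.5,0,0.85]]]'; python3 -m jog '[[[-0.5,0,0,-1,0.85],[-0.7,0,0,-1,0.85],[-0.7,0,0,-1,0.85],[-0.7,0,0,-1,0.85],[-0.7,0,0,-1,0.85],[-0.7,0,0,-1,0.85],[-0.7,0,0,-1,0.85],[-0.5,0,0,-1,0.85]]]';  python3 -m jog '[[[0,0,0,-1,0.85],[0,0,0,-1,0.85],[0,0,0,-1,0.85],[0,0,0,-1,0.85],[0,0,0,-1,0.85],[0,0,0,-1,0.85],[0,0,0,-1,0.85],[0,0,0,-1,0.85]]]';python3 -m jog '[[[0,0,0,-1,0.85],[0,0,0,-0.3,0.85],[0,0,0,0,0.85]]]'
cat > man.py <<'E'
from h import *
import sys
t=camera("top");s=camera("scene");k=sys.argv[1]
cv2.imwrite(f"pics/top{k}.png",t);cv2.imwrite(f"pics/scene{k}.png",s)
np.set_printoptions(precision=4,suppress=True)
A=[c for c,a in blobs(t,(5,200,120),(13,255,255),40)];B=[c for c,a in blobs(s,(5,200,120),(13,255,255),40)]
for a in A:
    b=[tri(a,b) for b in B];e=[np.abs(px("top",X)-a).max()+np.abs(px("scene",X)-q).max() for X,q in zip(b,B)]
    i=np.argmin(e) if e else None;print("top.035",w("top",*a,.035)[:2],"tri",b[i] if e else "",round(e[i],1) if e else "")
print(sensors.get_obs()["ee_pos"],sensors.get_obs()["time"])
E
python3 man.py 6
python3 - <<'E'
import cv2,numpy as np
s=cv2.imread("pics/scene6.png");t=cv2.imread("pics/top6.png")
cv2.imwrite("pics/m6.png",np.hstack([cv2.resize(t[100:280,130:370],(480,360),interpolation=cv2.INTER_CUBIC),cv2.resize(s[190:270,180:250],(315,360),interpolation=cv2.INTER_CUBIC)]))
E
```

```text
time: 30.3
ee_pos: [0.6706, -0.0918, 0.2084]
tcp_rot: [-178.6, 0.1, 176.3]
wrist_force: [0.5, 0.1, 0.0]
opening: 0.0724
grasp_force: 0.0
time: 31.1
ee_pos: [0.4087, -0.0917, 0.2066]
tcp_rot: [-178.6, 0.1, 136.1]
wrist_force: [0.8, -0.1, 1.2]
opening: 0.0726
grasp_force: 0.0
time: 31.9
ee_pos: [0.4106, -0.0918, 0.2065]
tcp_rot: [-178.7, 0.0, 96.1]
wrist_force: [-0.5, 0.1, 0.6]
opening: 0.0725
grasp_force: 0.0
time: 32.2
ee_pos: [0.4106, -0.0919, 0.206]
tcp_rot: [-178.6, 0.0, 89.9]
wrist_force: [0.1, 0.3, -0.7]
opening: 0.0728
grasp_force: 0.0
top.035 [ 0.5756 -0.2766] tri [ 0.5761 -0.2773  0.0353] 0.5
top.035 [ 0.5782 -0.364 ] tri [ 0.5786 -0.3646  0.0346] 0.3
top.035 [ 0.482  -0.3622] tri [ 0.4823 -0.3625  0.0356] 0.3
top.035 [ 0.4814 -0.2574] tri [ 0.4817 -0.2579  0.0354] 0.3
[ 0.4106 -0.0918  0.2057] 32.3
```

View pics/m6.png

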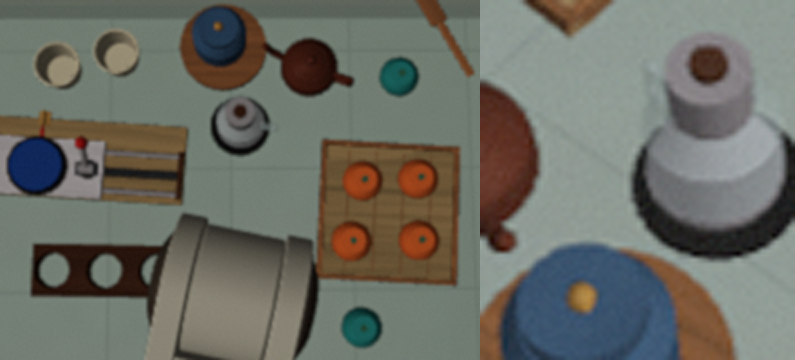

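Left: the pitcher stands on the coaster (240,125), and the four orange mandarins are unchanged on the tray at (361,181), (417,179), (351,241) and (418,240). Right: the pitcher is upright with an even coaster margin. Starting with the mandarin at (0.482, -0.258).

```bash
python3 - <<'E'
from h import *
lid=((239.5)/2-.5+130,(110.5)/2-.5+100);lids=((708.5-480)/4.5-.5+180,(62.5)/4.5-.5+190)
print("lid",tri(lid,lids),w("top",*lid,.117),w("scene",*lids,.117))
c=[w("top",*T(90,150,4,*p),.03)[:2] for p in((228,290),(222,392),(618,295),(615,396))];print(np.round(c,4).tolist(),np.mean(c,0))
E
python3 -m jog '[[[0.14,-0.32,0,0,0.9],[0.2,-0.5,0,0,0.9],[0.2,-0.5,0,0,0.9],[0.2,-0.5,0,0,0.9],[0.2,-0.5,0,0,0.9],[0.2,-0.5,0,0,0.9],[0.2,-0.4,0,0,0.9],[0.08,-0.1,-0.5,0,0.9]]]'; python3 -m jog '[[[0,0,-0.7,0,0.9],[0,0,-0.7,0,0.9],[0,0,-0.7,0,0.9],[0,0,-0.5,0,0.9],[0,0,0,0,0.9],[0,0,0,0,0.9]]]'
```

```text
lid [ 0.67133405 -0.09170549  0.11879963] [ 0.67165973 -0.09160136  0.117     ] [ 0.67043448 -0.09261266  0.117     ]
[[0.4819, 0.2241], [0.4048, 0.2266], [0.4755, -0.0737], [0.3988, -0.0712]] [0.44025661 0.07646603]
time: 33.1
ee_pos: [0.4832, -0.2602, 0.1824]
tcp_rot: [-178.8, 0.1, 89.8]
wrist_force: [-0.4, 0.8, -0.5]
opening: 0.0769
grasp_force: 0.0
time: 33.7
ee_pos: [0.4816, -0.2578, 0.051]
tcp_rot: [-178.6, 0.0, 89.9]
wrist_force: [-1.1, -0.0, 0.2]
opening: 0.0767
grasp_force: 0.0
```

```bash
python3 -m jog '[[[0,0,-0.4,0,0.9],[0,0,-0.36,0,0.9],[0,0,0,0,0.9],[0,0,0,0,0.55],[0,0,0,0,0.55],[0,0,0,0,0.55],[0,0,0,0,0.55],[0,0,0,0,0.55]]]' 20; python3 -m jog '[[[0,0,0.3,0,0.55],[0,0,0.5,0,0.55],[0,0,0.5,0,0.55],[0,0,0.5,0,0.55],[0,0,0.4,0,0.55],[0,0.1,0.1,0,0.55],[0,0.3,0,0,0.55],[-0.1,0.5,0,0,0.55]]]'
```

```text
time: 34.5
ee_pos: [0.4826, -0.2584, 0.0145]
tcp_rot: [-178.7, 0.1, 89.8]
wrist_force: [-1.7, 0.8, 6.5]
opening: 0.0605
grasp_force: 22.5
time: 35.3
ee_pos: [0.4763, -0.2121, 0.1264]
tcp_rot: [-178.5, -0.0, 89.7]
wrist_force: [-0.6, 0.3, -1.0]
opening: 0.0605
grasp_force: 22.1
```

```bash
python3 -m jog '[[[-0.1,0.6,0,0,0.55],[-0.2,0.7,0,0,0.55],[-0.2,0.7,0,0,0.55],[-0.2,0.7,0,0,0.55],[-0.08,0.5,0,0,0.55],[0,0.2,0,0,0.55],[0,0,0,0,0.55],[0,0,0,0,0.55]]]'; python3 -m jog '[[[0,0,-0.4,0,0.55],[0,0,-0.5,0,0.55],[0,0,-0.5,0,0.55],[0,0,-0.3,0,0.55],[0,0,0,0,0.55],[0,0,0,0,0.55]]]'
```

```text
time: 36.1
ee_pos: [0.4374, -0.043, 0.1268]
tcp_rot: [-178.6, 0.0, 89.8]
wrist_force: [0.0, 0.2, -0.6]
opening: 0.0606
grasp_force: 22.1
time: 36.7
ee_pos: [0.4376, -0.0435, 0.0425]
tcp_rot: [-178.6, 0.0, 89.7]
wrist_force: [0.7, -0.3, -1.0]
opening: 0.0605
grasp_force: 22.1
```

```bash
python3 -m jog '[[[0,0,-0.1,0,0.55],[0,0,-0.1,0,0.55],[0,0,-0.05,0,0.55],[0,0,0,0,0.55],[0,0,0,0,0.55]]]'
```

```text
time: 37.2
ee_pos: [0.4384, -0.0423, 0.0309]
tcp_rot: [-178.7, -0.1, 89.8]
wrist_force: [0.4, 4.4, 7.3]
opening: 0.0604
grasp_force: 22.7
```

```bash
python3 -m jog '[[[0,0.03,-0.04,0,0.55],[0,0,0,0,0.55],[0,0,0,0,0.55]]]'; python3 -m jog '[[[0,0,0,0,0.85],[0,0,0,0,0.85],[0,0,0,0,0.85],[0,0,0.3,0,0.85],[0,0,0.6,0,0.85],[0,0,0.6,0,0.85],[0,-0.3,0.4,0,0.9],[0,-0.6,0,0,0.9]]]'; python3 -m jog '[[[0,-0.6,0,0,0.9],[0,-0.6,0,0,0.9],[0,-0.2,0,0,0.9],[0,0,0,0,0.9]]]'; python3 man.py 7
```

```text
time: 37.5
ee_pos: [0.4384, -0.0409, 0.0289]
tcp_rot: [-178.7, -0.0, 89.8]
wrist_force: [-0.2, 3.5, 6.8]
opening: 0.0605
grasp_force: 22.6
time: 38.3
ee_pos: [0.4389, -0.0861, 0.1258]
tcp_rot: [-178.8, 0.0, 89.9]
wrist_force: [0.8, 0.9, 0.4]
opening: 0.0769
grasp_force: 0.0
time: 38.7
ee_pos: [0.4373, -0.1572, 0.1225]
tcp_rot: [-178.6, -0.0, 89.7]
wrist_force: [0.3, 1.5, -0.1]
opening: 0.077
grasp_force: 0.0
top.035 [ 0.5756 -0.2763] tri [ 0.576  -0.2769  0.0351] 0.4
top.035 [ 0.5785 -0.364 ] tri [ 0.5789 -0.3645  0.0357] 0.4
top.035 [ 0.482  -0.3618] tri [ 0.4825 -0.3623  0.0362] 0.5
top.035 [ 0.4352 -0.0353] tri [ 0.4359 -0.0373  0.0489] 0.8
[ 0.4374 -0.1558  0.1226] 38.8
```

```bash
python3 - <<'E'
import cv2,numpy as np
s=cv2.imread("pics/scene7.png");t=cv2.imread("pics/top7.png")
cv2.imwrite("pics/m7.png",np.hstack([cv2.resize(t[215:255,205:265],(480,320),interpolation=cv2.INTER_CUBIC),cv2.resize(s[150:190,275:315],(320,320),interpolation=cv2.INTER_CUBIC)]))
E
python3 -m jog '[[[0.1,-0.43,0,0,0.9],[0.1,-0.5,0,0,0.9],[0.1,-0.5,0,0,0.9],[0.1,-0.5,0,0,0.9],[0.1,-0.5,0,0,0.9],[0.1,-0.5,0,0,0.9],[0.1,-0.5,0,0,0.9],[0.1,-0.5,0,0,0.9]]]'; python3 -m jog '[[[0.1,-0.2,0,0,0.9],[0,0,-0.3,0,0.9],[0,0,-0.4,0,0.9],[0,0,-0.4,0,0.9],[0,0,-0.3,0,0.9],[0,0,0,0,0.9],[0,0,0,0,0.9]]]'
```

```text
time: 39.6
ee_pos: [0.4783, -0.3524, 0.1228]
tcp_rot: [-178.6, -0.0, 89.9]
wrist_force: [0.5, -0.4, 0.2]
opening: 0.0769
grasp_force: 0.0
time: 40.3
ee_pos: [0.4826, -0.3621, 0.0529]
tcp_rot: [-178.6, -0.0, 89.8]
wrist_force: [-0.2, 1.2, -0.4]
opening: 0.0773
grasp_force: 0.0
```

View pics/m7.png

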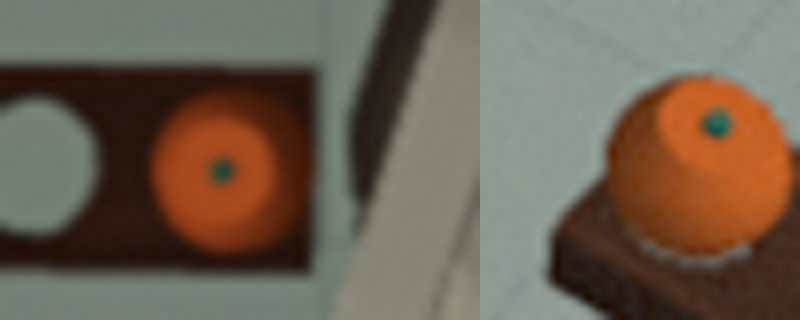

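The left view shows the mandarin in the end hollow (230,170), with its flat leaning about 10° toward +y. The right view shows a thin gap at (690,255). I'll mend this later and shift the next placings slightly to +y.

```bash
python3 -m jog '[[[0,0,-0.4,0,0.9],[0,0,-0.36,0,0.9],[0,0,0,0,0.9],[0,0,0,0,0.55],[0,0,0,0,0.55],[0,0,0,0,0.55],[0,0,0,0,0.55],[0,0,0,0,0.55]]]' 20; python3 -m jog '[[[0,0,0.3,0,0.55],[0,0,0.5,0,0.55],[0,0,0.5,0,0.55],[0,0,0.5,0,0.55],[0,0,0.5,0,0.55],[0,0.1,0.1,0,0.55],[0,0.3,0,0,0.55],[-0.1,0.5,0,0,0.55]]]';python3 -m jog '[[[-0.1,0.7,0,0,0.55],[-0.1,0.7,0,0,0.55],[-0.1,0.7,0,0,0.55],[-0.1,0.7,0,0,0.55],[-0.1,0.7,0,0,0.55],[-0.1,0.7,0,0,0.55],[-0.1,0.7,0,0,0.55],[-0.06,0.7,0,0,0.55]]]'; python3 -m jog '[[[0,0.7,0,0,0.55],[0,0.5,0,0,0.55],[0,0.3,0,0,0.55],[0,0,0,0,0.55],[0,0,0,0,0.55]]]'
```

```text
time: 41.1
ee_pos: [0.4833, -0.3633, 0.0165]
tcp_rot: [-178.7, 0.1, 89.8]
wrist_force: [-0.2, 0.8, 6.1]
opening: 0.0608
grasp_force: 22.3
time: 41.9
ee_pos: [0.4773, -0.3171, 0.1336]
tcp_rot: [-178.5, -0.0, 89.7]
wrist_force: [-0.3, 0.8, -0.3]
opening: 0.0608
grasp_force: 22.2
time: 42.7
ee_pos: [0.4378, -0.0358, 0.1334]
tcp_rot: [-178.5, -0.0, 89.8]
wrist_force: [1.1, 0.2, -0.9]
opening: 0.0612
grasp_force: 22.2
time: 43.2
ee_pos: [0.4386, 0.0375, 0.1338]
tcp_rot: [-178.5, 0.0, 89.9]
wrist_force: [-0.8, -0.8, -0.7]
opening: 0.0608
grasp_force: 22.2
```

```bash
python3 -m jog '[[[0.02,0.02,-0.4,0,0.55],[0,0,-0.5,0,0.55],[0,0,-0.5,0,0.55],[0,0,-0.3,0,0.55],[0,0,-0.2,0,0.55],[0,0,0,0,0.55],[0,0,0,0,0.55]]]';python3 -m jog '[[[0,0,-0.06,0,0.55],[0,0,0,0,0.55],[0,0,0,0,0.55]]]';python3 -m jog '[[[0,0,-0.06,0,0.55],[0,0,0,0,0.55],[0,0,0,0,0.55]]]'
```

```text
time: 43.9
ee_pos: [0.4406, 0.0379, 0.0402]
tcp_rot: [-178.6, 0.0, 89.8]
wrist_force: [0.2, -0.3, -0.6]
opening: 0.061
grasp_force: 22.2
time: 44.2
ee_pos: [0.4407, 0.0382, 0.0372]
tcp_rot: [-178.6, 0.0, 89.8]
wrist_force: [0.2, -0.1, -0.1]
opening: 0.0612
grasp_force: 22.2
time: 44.5
ee_pos: [0.4405, 0.0382, 0.0338]
tcp_rot: [-178.6, 0.0, 89.8]
wrist_force: [1.1, -0.1, -0.6]
opening: 0.0613
grasp_force: 22.2
```

```bash
python3 -m jog '[[[0,0,-0.04,0,0.55],[0,0,0,0,0.55],[0,0,0,0,0.55]]]';python3 -m jog '[[[0,0,-0.04,0,0.55],[0,0,0,0,0.55],[0,0,0,0,0.55]]]'
```

```text
time: 44.8
ee_pos: [0.4407, 0.0387, 0.0323]
tcp_rot: [-178.6, -0.1, 89.8]
wrist_force: [-2.2, 4.4, 5.9]
opening: 0.0609
grasp_force: 22.6
time: 45.1
ee_pos: [0.4406, 0.0393, 0.0309]
tcp_rot: [-178.6, -0.1, 89.8]
wrist_force: [-5.1, 6.8, 10.3]
opening: 0.0608
grasp_force: 23.0
```

```bash
python3 -m jog '[[[0,0,0.06,0,0.55],[-0.03,0.05,0,0,0.55],[0,0,-0.06,0,0.55],[0,0,0,0,0.55],[0,0,0,0,0.55]]]'
```

```text
time: 45.6
ee_pos: [0.4398, 0.0408, 0.0301]
tcp_rot: [-178.7, 0.0, 89.8]
wrist_force: [3.1, 1.4, 4.5]
opening: 0.0611
grasp_force: 22.6
```

```bash
python3 -m jog '[[[0.01,0.01,-0.03,0,0.55],[0,0,0,0,0.55],[0,0,0,0,0.85],[0,0,0,0,0.85],[0,0,0,0,0.85],[0,0,0.3,0,0.85],[0,0,0.6,0,0.85],[0,0,0.6,0,0.85]]]'; python3 -m jog '[[[0,-0.3,0.4,0,0.9],[0,-0.7,0,0,0.9],[0,-0.7,0,0,0.9],[0,-0.7,0,0,0.9],[0,-0.7,0,0,0.9],[0,-0.6,0,0,0.9],[0,0,0,0,0.9]]]'; python3 man.py 8
python3 - <<'E'
import cv2,numpy as np
s=cv2.imread("pics/scene8.png");t=cv2.imread("pics/top8.png")
cv2.imwrite("pics/m8.png",np.hstack([cv2.resize(t[215:255,190:250],(480,320),interpolation=cv2.INTER_CUBIC),cv2.resize(s[150:210,275:335],(320,320),interpolation=cv2.INTER_CUBIC)]))
E
```

```text
time: 46.4
ee_pos: [0.4388, 0.0411, 0.1034]
tcp_rot: [-178.5, 0.0, 89.8]
wrist_force: [0.5, -0.2, -0.1]
opening: 0.0728
grasp_force: 0.0
time: 47.1
ee_pos: [0.4391, -0.1464, 0.1227]
tcp_rot: [-178.5, 0.0, 89.6]
wrist_force: [-0.3, 1.4, 0.8]
opening: 0.0769
grasp_force: 0.0
top.035 [ 0.5785 -0.364 ] tri [ 0.5715 -0.3564  0.0184] 7.4
top.035 [ 0.5739 -0.3015] tri [ 0.581  -0.3103  0.0531] 8.0
top.035 [0.4372 0.0464] tri [0.4376 0.0438 0.0494] 0.5
top.035 [ 0.4355 -0.0353] tri [ 0.4361 -0.0371  0.0493] 0.6
[ 0.4392 -0.1441  0.1228] 47.2
```

View pics/m8.png

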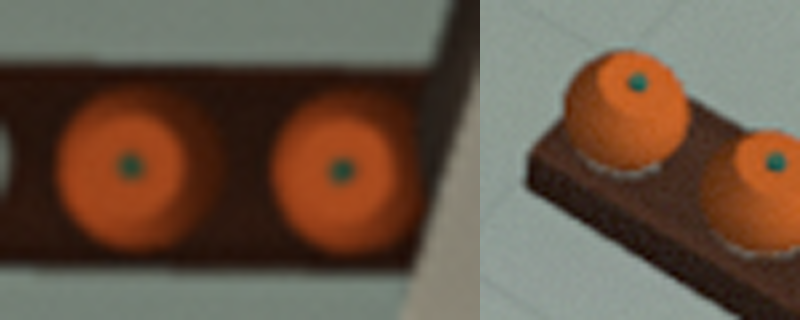

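Both seated mandarins look the same (130,165 and 342,170) with equal heights and 81 mm spacing, so both are properly seated; the apparent lean is shading. One tray mandarin was knocked to (0.574, -0.302), against its neighbour. Closing along x still clears both.

```bash
python3 -m jog '[[[0.3,-0.36,0,0,0.9],[0.4,-0.46,0,0,0.9],[0.4,-0.46,0,0,0.9],[0.4,-0.46,0,0,0.9],[0.4,-0.46,0,0,0.9],[0.4,-0.46,0,0,0.9],[0.3,-0.4,0,0,0.9],[0.1,-0.1,0,0,0.9]]]'; python3 -m jog '[[[0,0,-0.3,0,0.9],[0,0,-0.3,0,0.9],[0,0,0,0,0.9]]]'
python3 - <<'E'
from h import *
s=cv2.imread("pics/scene8.png");t=cv2.imread("pics/top8.png")
for z in(.031,.035):print(px("scene",(.5744,-.302,z)),px("scene",(.579,-.3646,z)))
print([(c.tolist(),int(a)) for c,a in blobs(s,(5,200,120),(13,255,255),40)],[(c.tolist(),int(a)) for c,a in blobs(t,(5,200,120),(13,255,255),40)])
cv2.imwrite("pics/m9.png",np.hstack([cv2.resize(t[170:210,300:360],(480,320),interpolation=cv2.INTER_CUBIC),cv2.resize(s[130:180,160:220],(320,267),interpolation=cv2.INTER_CUBIC)[:320].copy() if 0 else cv2.resize(s[125:185,160:220],(320,320),interpolation=cv2.INTER_CUBIC)]))
E
```

```text
time: 48.0
ee_pos: [0.5757, -0.3019, 0.1222]
tcp_rot: [-178.5, -0.0, 89.8]
wrist_force: [-0.2, 0.8, 0.3]
opening: 0.0766
grasp_force: 0.0
time: 48.3
ee_pos: [0.5728, -0.3, 0.0898]
tcp_rot: [-178.3, -0.1, 89.9]
wrist_force: [-0.7, 0.5, -1.1]
opening: 0.0768
grasp_force: 0.0
[194.50836348 160.4295398 ] [176.79906903 151.18145393]
[194.33716184 159.45778088] [176.57794018 150.20103095]
[([185.4, 154.5], 491), ([304.1, 170.4], 248), ([330.9, 185.6], 255)] [([337.4, 189.3], 201), ([317.4, 190.9], 194), ([204.6, 236.3], 175), ([231.5, 236.6], 168)]
```

View pics/m9.png

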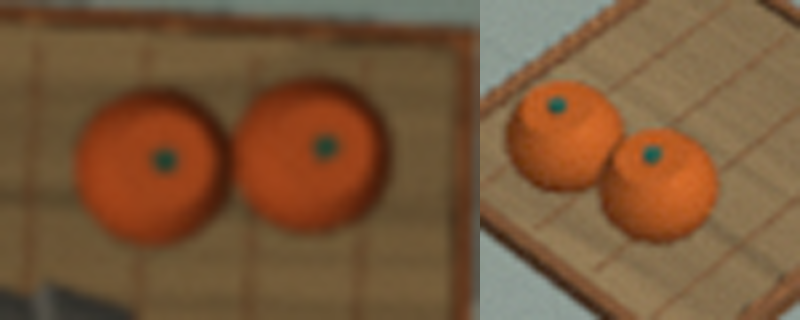

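Both touching mandarins stand upright on the tray (155,165 and 312,155), matching the computed positions. I grasp the knocked one.

```bash
python3 -m jog '[[[0.02,-0.03,-0.4,0,0.9],[0,0,-0.4,0,0.9],[0,0,-0.4,0,0.9],[0,0,-0.28,0,0.9],[0,0,0,0,0.9],[0,0,0,0,0.9]]]'; python3 -m jog '[[[0,0,0,0,0.55],[0,0,0,0,0.55],[0,0,0,0,0.55],[0,0,0,0,0.55],[0,0,0,0,0.55]]]' 20
```

```text
time: 48.9
ee_pos: [0.5755, -0.3031, 0.0199]
tcp_rot: [-178.6, 0.0, 89.8]
wrist_force: [0.1, 0.3, -0.1]
opening: 0.0768
grasp_force: 0.0
time: 49.4
ee_pos: [0.5762, -0.3036, 0.0209]
tcp_rot: [-178.7, 0.1, 89.8]
wrist_force: [-1.0, 0.7, 6.5]
opening: 0.0604
grasp_force: 22.4
```

```bash
python3 -m jog '[[[0,0,0.3,0,0.55],[0,0,0.5,0,0.55],[0,0,0.5,0,0.55],[0,0,0.5,0,0.55],[0,0,0.5,0,0.55],[-0.1,0.2,0,0,0.55],[-0.2,0.4,0,0,0.55],[-0.3,0.6,0,0,0.55]]]';python3 -m jog '[[[-0.3,0.7,0,0,0.55],[-0.3,0.7,0,0,0.55],[-0.3,0.7,0,0,0.55],[-0.3,0.7,0,0,0.55],[-0.3,0.7,0,0,0.55],[-0.3,0.7,0,0,0.55],[-0.3,0.7,0,0,0.55],[0,0.7,0,0,0.55]]]'; python3 -m jog '[[[0,0.7,0,0,0.55],[0,0.5,0,0,0.55],[0,0.4,0,0,0.55],[0,0.09,0,0,0.55],[0,0,0,0,0.55],[0,0,0,0,0.55]]]'
```

```text
time: 50.2
ee_pos: [0.5451, -0.2432, 0.134]
tcp_rot: [-178.6, 0.0, 89.7]
wrist_force: [-0.6, 1.0, 0.3]
opening: 0.0605
grasp_force: 22.1
time: 51.0
ee_pos: [0.4386, 0.038, 0.1346]
tcp_rot: [-178.6, 0.0, 89.8]
wrist_force: [0.3, -0.1, -0.4]
opening: 0.0608
grasp_force: 22.1
time: 51.6
ee_pos: [0.4403, 0.1206, 0.1343]
tcp_rot: [-178.6, 0.0, 89.8]
wrist_force: [-0.5, 0.0, 0.2]
opening: 0.0605
grasp_force: 22.1
```

Down to about 0.041, then in small steps.

```bash
python3 -m jog '[[[0.02,0.01,-0.4,0,0.55],[0,0,-0.5,0,0.55],[0,0,-0.5,0,0.55],[0,0,-0.3,0,0.55],[0,0,-0.16,0,0.55],[0,0,0,0,0.55],[0,0,0,0,0.55]]]';python3 -m jog '[[[0,0,-0.08,0,0.55],[0,0,0,0,0.55],[0,0,0,0,0.55]]]';python3 -m jog '[[[0,0,-0.05,0,0.55],[0,0,0,0,0.55],[0,0,0,0,0.55]]]'
```

```text
time: 52.3
ee_pos: [0.442, 0.1216, 0.0422]
tcp_rot: [-178.6, -0.0, 89.8]
wrist_force: [-0.3, -0.8, 0.0]
opening: 0.0606
grasp_force: 22.1
time: 52.6
ee_pos: [0.4416, 0.1218, 0.0376]
tcp_rot: [-178.6, 0.0, 89.8]
wrist_force: [-0.6, -0.3, -0.7]
opening: 0.0604
grasp_force: 22.1
time: 52.9
ee_pos: [0.442, 0.1216, 0.0355]
tcp_rot: [-178.7, 0.0, 89.8]
wrist_force: [-0.8, -1.8, 6.0]
opening: 0.0604
grasp_force: 22.6
```

```bash
python3 -m jog '[[[0,-0.01,-0.03,0,0.55],[0,0,0,0,0.55],[0,0,0,0,0.55]]]'; python3 -m jog '[[[0,0,0,0,0.85],[0,0,0,0,0.85],[0,0,0,0,0.85],[0,0,0.3,0,0.85],[0,0,0.6,0,0.85],[0,0,0.6,0,0.85],[0,-0.3,0.4,0,0.9],[0,-0.6,0,0,0.9]]]';python3 -m jog '[[[0,-0.7,0,0,0.9],[0,-0.7,0,0,0.9],[0,-0.7,0,0,0.9],[0,-0.7,0,0,0.9],[0,-0.7,0,0,0.9],[0,-0.7,0,0,0.9],[0,-0.3,0,0,0.9],[0,0,0,0,0.9]]]'; python3 man.py 9
```

```text
time: 53.2
ee_pos: [0.4421, 0.1211, 0.0344]
tcp_rot: [-178.7, 0.0, 89.8]
wrist_force: [-1.6, -2.0, 9.4]
opening: 0.0603
grasp_force: 23.1
time: 54.0
ee_pos: [0.4428, 0.077, 0.1311]
tcp_rot: [-178.8, -0.1, 89.9]
wrist_force: [0.5, 0.2, -1.3]
opening: 0.0771
grasp_force: 0.0
time: 54.8
ee_pos: [0.4413, -0.1504, 0.1279]
tcp_rot: [-178.6, 0.0, 89.6]
wrist_force: [0.8, 0.2, -0.6]
opening: 0.0766
grasp_force: 0.0
top.035 [ 0.5782 -0.364 ] tri [ 0.5784 -0.3643  0.035 ] 0.2
top.035 [0.4395 0.1279] tri [0.4397 0.1242 0.0511] 0.3
top.035 [0.4372 0.0464] tri [0.4375 0.0441 0.0484] 0.4
top.035 [ 0.4352 -0.0356] tri [ 0.4357 -0.0373  0.0488] 0.6
[ 0.4414 -0.1487  0.1281] 54.9
```

```bash
python3 -m jog '[[[0.3,-0.4,0,0,0.9],[0.35,-0.55,0,0,0.9],[0.35,-0.55,0,0,0.9],[0.35,-0.55,0,0,0.9],[0.35,-0.55,0,0,0.9],[0.35,-0.55,0,0,0.9],[0.35,-0.55,0,0,0.9],[0.29,-0.5,0,0,0.9]]]'; python3 -m jog '[[[0.05,-0.1,0,0,0.9],[0,0,-0.4,0,0.9],[0,0,-0.5,0,0.9],[0,0,-0.5,0,0.9],[0,0,-0.3,0,0.9],[0,0,0,0,0.9],[0,0,0,0,0.9]]]'
```

```text
time: 55.7
ee_pos: [0.5774, -0.3585, 0.128]
tcp_rot: [-178.6, -0.0, 89.9]
wrist_force: [1.0, -0.2, 0.8]
opening: 0.077
grasp_force: 0.0
time: 56.4
ee_pos: [0.5788, -0.3632, 0.0442]
tcp_rot: [-178.6, 0.0, 89.8]
wrist_force: [1.0, 0.1, 0.9]
opening: 0.0767
grasp_force: 0.0
```

```bash
python3 -m jog '[[[0,0,-0.3,0,0.9],[0,0,-0.24,0,0.9],[0,0,0,0,0.9],[0,0,0,0,0.55],[0,0,0,0,0.55],[0,0,0,0,0.55],[0,0,0,0,0.55],[0,0,0,0,0.55]]]' 20; python3 -m jog '[[[0,0,0.3,0,0.55],[0,0,0.5,0,0.55],[0,0,0.5,0,0.55],[0,0,0.5,0,0.55],[0,0,0.5,0,0.55],[-0.12,0.24,0,0,0.55],[-0.2,0.5,0,0,0.55],[-0.2,0.7,0,0,0.55]]]';python3 -m jog '[[[-0.3,0.7,0,0,0.55],[-0.3,0.7,0,0,0.55],[-0.3,0.7,0,0,0.55],[-0.3,0.7,0,0,0.55],[-0.3,0.7,0,0,0.55],[-0.3,0.7,0,0,0.55],[-0.3,0.7,0,0,0.55],[-0.1,0.7,0,0,0.55]]]'; python3 -m jog '[[[0,0.7,0,0,0.55],[0,0.7,0,0,0.55],[0,0.7,0,0,0.55],[0,0.7,0,0,0.55],[0,0.7,0,0,0.55],[0,0.5,0,0,0.55],[0,0,0,0,0.55],[0,0,0,0,0.55]]]'
```

```text
time: 57.2
ee_pos: [0.5786, -0.3639, 0.0165]
tcp_rot: [-178.6, 0.0, 89.8]
wrist_force: [-0.3, -1.2, -0.4]
opening: 0.0603
grasp_force: 22.5
time: 58.0
ee_pos: [0.5522, -0.2921, 0.1324]
tcp_rot: [-178.7, 0.1, 89.7]
wrist_force: [-0.5, 0.2, 1.0]
opening: 0.061
grasp_force: 22.5
time: 58.8
ee_pos: [0.4415, -0.0107, 0.1329]
tcp_rot: [-178.7, 0.0, 89.8]
wrist_force: [1.1, 0.2, -0.6]
opening: 0.0606
grasp_force: 22.5
time: 59.6
ee_pos: [0.4425, 0.1885, 0.1322]
tcp_rot: [-178.6, 0.0, 89.9]
wrist_force: [0.2, -0.0, -0.6]
opening: 0.0609
grasp_force: 22.5
```

```bash
python3 -m jog '[[[0.01,0.3,0,0,0.55],[0,0,-0.5,0,0.55],[0,0,-0.5,0,0.55],[0,0,-0.5,0,0.55],[0,0,-0.3,0,0.55],[0,0,-0.03,0,0.55],[0,0,0,0,0.55],[0,0,0,0,0.55]]]';python3 -m jog '[[[0,0,-0.08,0,0.55],[0,0,0,0,0.55],[0,0,0,0,0.55]]]';python3 -m jog '[[[0,0,-0.08,0,0.55],[0,0,0,0,0.55],[0,0,0,0,0.55]]]'
```

```text
time: 60.4
ee_pos: [0.4438, 0.2034, 0.0411]
tcp_rot: [-178.7, -0.0, 89.8]
wrist_force: [-0.3, -0.4, -0.3]
opening: 0.0609
grasp_force: 22.4
time: 60.7
ee_pos: [0.4431, 0.2032, 0.036]
tcp_rot: [-178.6, 0.0, 89.8]
wrist_force: [0.4, 0.2, -0.4]
opening: 0.061
grasp_force: 22.4
time: 61.0
ee_pos: [0.4431, 0.2032, 0.0318]
tcp_rot: [-178.6, 0.0, 89.8]
wrist_force: [1.4, -0.2, 0.6]
opening: 0.061
grasp_force: 22.5
```

```bash
python3 -m jog '[[[0,0,-0.06,0,0.55],[0,0,0,0,0.55],[0,0,0,0,0.55]]]'; python3 -m jog '[[[0,0,-0.02,0,0.55],[0,0,0,0,0.55]]]'
```

```text
time: 61.3
ee_pos: [0.4437, 0.203, 0.0298]
tcp_rot: [-178.7, 0.0, 89.8]
wrist_force: [0.3, -3.8, 8.4]
opening: 0.0608
grasp_force: 23.4
time: 61.5
ee_pos: [0.4438, 0.2029, 0.0295]
tcp_rot: [-178.7, 0.0, 89.8]
wrist_force: [-1.2, -5.3, 14.7]
opening: 0.0606
grasp_force: 23.9
```

Seated with firm support. I release, retreat clear and check everything.

```bash
python3 -m jog '[[[0,0,0.02,0,0.85],[0,0,0,0,0.85],[0,0,0,0,0.85],[0,0,0,0,0.85],[0,0,0.3,0,0.85],[0,0,0.6,0,0.85],[0,0,0.7,0,0.85],[0,0,0.7,0,0.85]]]';python3 -m jog '[[[-0.3,-0.2,0.5,0,0.85],[-0.3,-0.5,0.2,0,0.85],[-0.3,-0.7,0,0,0.85],[-0.3,-0.7,0,0,0.85],[-0.3,-0.7,0,0,0.85],[0,-0.7,0,0,0.85],[0,-0.7,0,0,0.85],[0,-0.7,0,0,0.85]]]';python3 -m jog '[[[0,-0.7,0,0,0.85],[0,-0.7,0,0,0.85],[0,-0.7,0,0,0.85],[0,-0.7,0,0,0.85],[0,-0.7,0,0,0.85],[0,-0.6,0,0,0.85],[0,0,0,0,0.85],[0,0,0,0,0.85]]]'; python3 man.py 10
python3 - <<'E'
import cv2,numpy as np
s=cv2.imread("pics/scene10.png");t=cv2.imread("pics/top10.png")
cv2.imwrite("pics/m10.png",np.hstack([cv2.resize(t[90:270,90:310],(440,360),interpolation=cv2.INTER_CUBIC),cv2.resize(s[140:350,230:440],(360,360),interpolation=cv2.INTER_CUBIC)]))
E
```

```text
time: 62.3
ee_pos: [0.4428, 0.2031, 0.146]
tcp_rot: [-178.6, 0.0, 89.8]
wrist_force: [0.8, -0.2, 0.1]
opening: 0.0724
grasp_force: 0.0
time: 63.1
ee_pos: [0.3677, -0.0431, 0.1801]
tcp_rot: [-178.7, 0.0, 89.8]
wrist_force: [0.1, 0.6, -0.9]
opening: 0.0727
grasp_force: 0.0
time: 63.9
ee_pos: [0.3678, -0.247, 0.1794]
tcp_rot: [-178.6, -0.0, 89.7]
wrist_force: [-0.4, -0.6, -0.2]
opening: 0.0728
grasp_force: 0.0
top.035 [0.4415 0.2079] tri [0.4413 0.2042 0.0501] 0.2
top.035 [0.4392 0.1276] tri [0.4394 0.124  0.0506] 0.3
top.035 [0.4372 0.0464] tri [0.4376 0.0438 0.049 ] 0.6
top.035 [ 0.4355 -0.0353] tri [ 0.4359 -0.0368  0.049 ] 0.5
[ 0.368  -0.2462  0.1793] 64.0
```

View pics/m10.png

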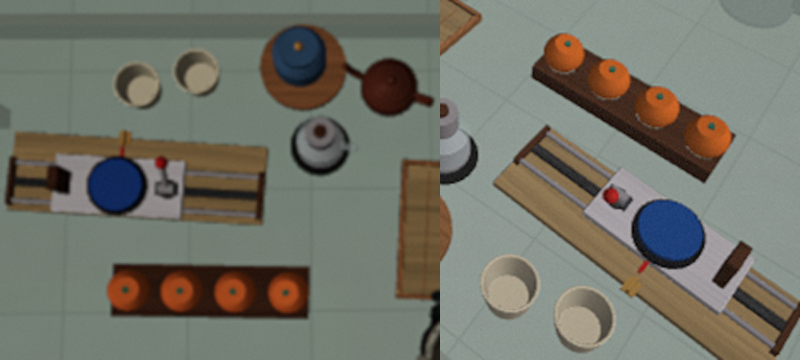

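The picture shows four mandarins in the four hollows (top view y≈292). The lever is locked (160,163), the pointer is at the mark (124,150), the pitcher is on the coaster (320,145), and the teapot, caddy and cups are where they were. Handing in.

```bash
python3 -c "
from workcell import ticket
print(ticket.job_done())"
```

```text
the job is handed in; nothing more can be done
None
```

I handed the job in at about 64 s: carriage aligned to the brass mark and locked, pad held fully down for over a second, pitcher centred on the coaster, all four mandarins in the hollows, and teapot, caddy and cups untouched; no verdict came back, and one reading to know is a brief 44 N at the wrist while pressing the pad through the pitcher.

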